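Load a colour canister into the sloping dosing dock

ROBOT

A 6-joint arm with a two-finger parallel gripper is mounted at the origin on the work surface. World frame = base frame: x ahead of the robot, y to its left, z up, the work surface at z = 0. Lengths are in m, angles in rad, forces in N, time in s.
With the tool pointing down it reaches from about 0.25 to 0.775 m from the base axis. Payload 4 kg.
Tool frame: the origin (TCP) lies at the very end of the fingers, on their centre line; the grasp point (between the pads) lies 19 mm behind it; z points along the fingers, y is the line along which they close (so a half turn about z gives the same grasp; the last joint's range is limited). The gripper opens to 85 mm and grips with 20 to 120 N. Pads are 22 mm wide; open, the fingers measure 114 mm over their backs; the gripper's body (76 mm by 85 mm) begins 54 mm behind the grasp point. The pads swing forward as they close: fully open they stand 13 mm farther back than shut.
Start: joints at [-1.387, 0.087, 1.371, -0, 1.684, -0.103], TCP at [0.156, -0.528, 0.231] pointing down, gripper open.
Joint ranges: [-3.1, 3.1], [-0.76, 2.03], [0.27, 2.55], [-1.08, 4.22], [0.17, 2.65], [-2.57, 2.57]. Speed limits (rad/s): [2.79, 2.79, 3.14, 3.14, 3.14, 3.14].

INTERFACE

Orientations are given as a unit quaternion [x, y, z, w].
In Python, from bench import monitor, cams, workorder gives the robot as it stands.
- The arm moves only by the shell command python3 -m jog 'ROWS' [FORCE]. ROWS is JSON, a list of rows, each a list of 3 entries, a list of its own where there are three numbers: the turn, a rotation vector about the tool's x, y, z in rad, then the shift along the tool's x, y, z in m, then the closure, from 0 (fully open) to 1 (shut). A call has 1 to 5 rows; each row shifts and turns the commanded pose from where the row before left it, along the tool's axes as they then stand; what a row does not reach is not made up. A row lasts 1/10 s, in which the tool goes at most 50 mm and 8.59 degrees, less where a joint would pass 70% of its speed; a pose out of reach is approached as far as the arm can. A call is refused whole if a number of a shift passes 0.05 or a number of a turn 0.15, either way. A call with a gripper value outside its range is refused whole. The fingers move at their own pace and stop on an object; FORCE is the grip in N (left out, the last holds). Time passes only in rows, so rows that do not move let the fingers close. It gives the time, the measured TCP pose, the force, the opening and the grip force at its end, in the units of the state.
- monitor.sense(): the state, without advancing time (a new reading comes with each control period).
- cams.get_image(name): name is "scene" or "top" or "wrist"; returns (picture, depth): 420x560x3 uint8, red, green, blue; 420x560 float32, m along the optical axis (not along the pixel's ray), 0 where there is no reading.
- cams.calibration(name): a dict with "fx", "fy", "cx", "cy" (pixels), "k1" (the pictures are not rectified: a ray, as slopes to the right and down, at radius r is drawn at 1 + k1 r^2 times it, then the intrinsics apply), "extrinsics" (4x4, takes a point from world to camera coordinates). Camera axes: x right, y up, looking along -z (the intrinsics and any distortion apply to the point x, -y, -z); pixel columns grow to the right and rows downward; lengths in m; the calibration is good to about 2 mm. A picture is of the moment at which its call begins: read the wrist's pose just before it. calibration takes no time and is no camera call; for the wrist camera it gives the pose at the moment of the call.
- workorder.close_job(): hands the job in; it is judged then, once.
The state is a dict: "clock": time; "joint_positions": joint angles; "joint_vel": joint speeds; "tau": joint torques, N m; "position": TCP position; "tool_rot": TCP orientation; "wrist_force": force on the tool from outside, world axes, zero at the start; "torque": the same for the moment, N m; "gripper_width": opening from 0.0 (shut) to 1.0 (fully open); "finger_force": force on a finger pad.
Only numpy, scipy, OpenCV 4.12 (cv2) and the standard library are available. Lean on these libraries where they do the work, as an engineer would, in place of code of your own. Each camera call takes 0.05 s, during which the arm holds its last target. There are 200 camera calls.

TASK

Load the tall colour canister into the sloping dosing dock: first draw the dock's keeper bolt all the way back uphill, then slide the canister in sideways through the open mouth, its foot flange running under the slotted plate, until it is fully home, and finally push the bolt all the way down again so that it bars the mouth. Leave the short canister and everything else on the table where it is, and let go of everything at the end.

Things in the scene. Friction and masses are not known exactly. Their poses are not given: they have to be found in the camera images.
- tall_mid (a point): centre (on the axis, 65 mm above the foot) of the TALL canister, the one to load: aluminium barrel 44 mm in diameter on a white round foot flange 72 mm in diameter, 8 mm thick, with a white cap 30 mm in diameter on the top 12 mm; 130 mm tall, 0.2 to 0.4 kg, loose, upright on the table at the start. Its z is the axis, towards the cap. It may have changed places with the short one.
- deck: sloping deck of the dosing dock (grey console), fixed, tilted 30 degrees. z: the deck's normal, leaning towards the robot; x: uphill; y: level, along the slot. Origin: on the deck surface (z = 0, from y = -168 to 45 mm), about 70 mm above the table, under the axis of a canister that is fully home: then its axis is this z and its centre at z = 65 mm. A canister let go there leans at most 4 degrees.
- slot_mouth (a point): middle of the mouth of the steel plate's slot, on the plate's top, deck axes; in the deck frame at (0, -63, 18) mm. The plate is 6 mm thick, 12 mm clear above the deck. The slot is 49 mm wide about x = 0, has its closed end at deck y = 24.5 mm, and is open towards -y, with flared cheeks from y = -63 to -86 mm. The canister slides in towards +y, flange between deck and plate.
- porch (a point): middle of the open porch before the slot mouth, on the deck surface, deck axes; in the deck frame at (0, -128, 0) mm. The porch has no plate above it, is 84 mm wide (x) and runs from deck y = -86 to -168 mm. A lip 12 mm high along the downhill edge, inner face at x = -37.5 mm, runs on under the plate. Here a canister can be set, axis along the deck's z, and then slid in.
- bolt (a joint): travel of the keeper bolt in m: 0 is closed (fully down, barring the slot just behind a home canister), 0.062 fully drawn back uphill (slot free). It slides along the deck's x over the plate; its bar lies at deck y = -41 to -29, z = 19 to 29 mm. It needs about 3 N and stays where it is left. At the start it is closed or up to 12 mm open.
- bolt_knob (a point): centre of the bolt's black upright knob, a block 18 mm (deck x) by 20 mm (deck y), 46 mm tall along the deck's z (z = 29 to 75 mm, this point at z = 52 mm); with the bolt closed it is at deck x = 85, y = -35 mm. Deck axes; moves with the bolt.
- short_mid (a point): centre of the SHORT canister (same foot, barrel and cap, but 85 mm tall; this point 42.5 mm above its foot), to be left alone; loose, upright.
- mug: white ceramic mug, 82 mm across, 95 mm tall, origin under its centre; loose bystander
- bowl: black mixing bowl, 120 mm across, 55 mm tall, origin under its centre; loose bystander
- tintbrush: tint brush lying flat, 190 mm long along its x; loose bystander
- comb: black comb lying flat, 190 mm long along its x; loose bystander
- spray: white bottle with black cap, 64 mm across, 170 mm tall, origin under its centre; loose bystander
- tapecore: cardboard ring lying flat, 90 mm across, 30 mm tall, origin under its centre; loose bystander

How it is judged:
On the way, in this order (a step that is already met when the one before it is completed fails the run):
1. the keeper bolt is drawn back uphill (value of joint bolt above 0.052 m), for 0.2 s.
2. the tall canister is home in the slot, its flange under the plate (y of tall_mid in the frame of deck between -0.011 and 0.009 m and x of tall_mid in the frame of deck between -0.011 and 0.011 m and z of tall_mid in the frame of deck between 0.06 and 0.073 m and angle between the z axis of tall_mid and the z axis of deck, either way round below 0.14 rad), for 0.2 s.
At the end, for the whole second after the job is handed in: The tall canister is home in the slot with its flange between deck and plate: its centre within 11 mm across the slot, -11 to +9 mm along it and 60 to 73 mm above the deck surface, its axis within 8 degrees of the deck's normal, at rest; the bolt is closed to within 8 mm (all of step 2 and value of joint bolt below 0.008 m and linear speed of tall below 0.02 m/s); the robot touches nothing.
It fails at once if the short canister is moved by more than 40 mm (distance of short_mid from where it was at the start of the episode above 0.04 m).
It fails at once if another loose thing (mug, bowl, brush, comb, bottle, cardboard ring) is moved by more than 40 mm (distance of any of mug, bowl, tintbrush, comb, spray, tapecore from where it was at the start of the episode above 0.04 m).
It also fails if it takes over 64 s, if anything falls off the work surface, if the arm or the gripper's body presses on something with over 40 N, if the wrist force passes 120 N, or if a joint passes its speed limit or range.

## Working session

There is one attempt and no reset: what is moved stays moved. The work goes in short steps, Python scripts to look and compute and a shell command to move; the robot and the scene stay as the last step left them, time stands still between calls to the robot, and variables do not carry over. Pictures are saved under pics/ and viewed, at most 10 in all, crops included, and the job is handed in when it is done.

```bash
ls; mkdir -p pics; python3 - <<'E'
from bench import monitor,cams
import cv2,numpy as np
print(monitor.sense())
for n in("scene","top"):
    im,d=cams.get_image(n); cv2.imwrite(f"pics/{n}0.png",im[:,:,::-1]); np.savez(f"{n}0.npz",im=im,d=d,**{k:np.array(v) for k,v in cams.calibration(n).items()})
    print(cams.calibration(n),(d>0).mean())
E
```

```text
pics
{'clock': 0.0, 'joint_positions': array([-1.38710406e+00,  8.79744003e-02,  1.37230227e+00, -5.06662415e-06,
        1.68358654e+00, -1.03050548e-01]), 'joint_vel': array([ 0.00020424, -0.00032416,  0.00132982, -0.00044865, -0.00016082,
       -0.00069251]), 'tau': array([-1.20957859e-03, -3.51875710e+01, -3.13272142e+01, -3.96778069e-04,
        1.08112223e-02,  1.63785990e-05]), 'position': array([ 0.15548305, -0.52703565,  0.23010416]), 'tool_rot': array([ 9.89739315e-01,  1.42880366e-01, -4.82784510e-05, -1.13425322e-03]), 'wrist_force': array([-0.14453119, -0.36009025, -0.0565464 ]), 'torque': array([-0.02485875,  0.04294851, -0.03599122]), 'finger_force': 0.0, 'gripper_width': 0.997154583555709}
{'fx': 410.56849994081676, 'fy': 410.56849994081676, 'cx': 279.73912719992694, 'cy': 211.01511718014112, 'k1': -0.04442502258867762, 'extrinsics': array([[ 0.70190935,  0.71213436, -0.01370852, -0.37981997],
       [-0.45289957,  0.46108582,  0.76307394,  0.14049895],
       [ 0.54973198, -0.52940015,  0.64616579, -1.39755214],
       [ 0.        ,  0.        ,  0.        ,  1.        ]])} 0.9961011904761905
{'fx': 452.11314314342457, 'fy': 452.11314314342457, 'cx': 279.1114874885061, 'cy': 206.68239072264336, 'k1': 0.004788598244052543, 'extrinsics': array([[-0.11354825, -0.99351642, -0.00565003,  0.07490263],
       [ 0.97021525, -0.1121064 ,  0.21474294, -0.51678257],
       [-0.21398404,  0.01890194,  0.97665426, -1.35129756],
       [ 0.        ,  0.        ,  0.        ,  1.        ]])} 0.9959948979591837
```

View pics/scene0.png

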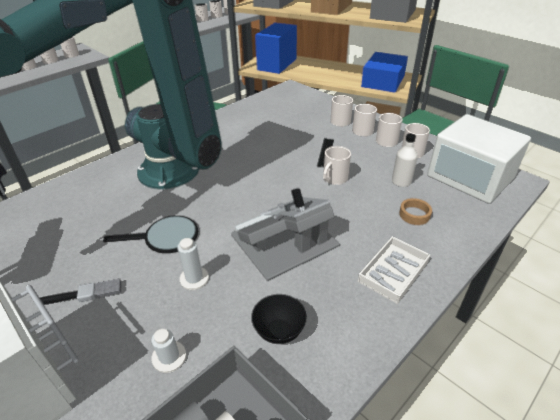

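View pics/top0.png

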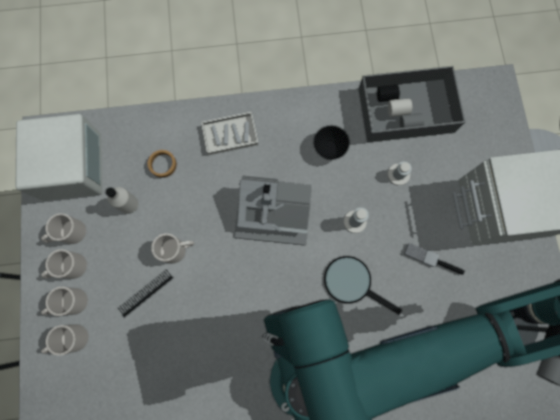

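The scene view shows the tall canister at (190,262), the short one at (165,350), and the dock at (290,230) with its knob at (297,198). In the top view the tall canister is at (357,220), the short one at (400,173), and the dock at (273,210) with its knob at (266,188).

```bash
cat > h.py <<'E'
import numpy as np,cv2
from scipy.spatial.transform import Rotation as R
def rays(c,uv):
    uv=np.asarray(uv,float).reshape(-1,1,2)
    K=np.array([[c['fx'],0,c['cx']],[0,c['fy'],c['cy']],[0,0,1.]])
    p=cv2.undistortPoints(uv,K,np.array([float(c['k1']),0,0,0,0]))[:,0]
    return np.c_[p[:,0],-p[:,1],-np.ones(len(p))]
def cloud(c,d):
    h,w=d.shape; v,u=np.mgrid[:h,:w]
    P=rays(c,np.c_[u.ravel(),v.ravel()])*d.reshape(-1,1)
    E=np.array(c['extrinsics']); return ((P-E[:3,3])@E[:3,:3]).reshape(h,w,3)
def project(c,P):
    E=np.array(c['extrinsics']);q=np.atleast_2d(P)@E[:3,:3].T+E[:3,3]
    s=np.c_[q[:,0],-q[:,1]]/-q[:,2:]; s*=1+c['k1']*(s**2).sum(1,keepdims=True)
    return s*[c['fx'],c['fy']]+[c['cx'],c['cy']]
E
python3 - <<'E'
from h import *
out=[]
for n,(a,b,x,y) in {"scene":(180,280,220,350),"top":(165,255,225,380)}.items():
    f=np.load(n+"0.npz");P=cloud(f,f['d']);im=f['im']
    c=cv2.resize(im[a:b,x:y],None,fx=5,fy=5,interpolation=cv2.INTER_CUBIC);out.append(c)
    hsv=cv2.cvtColor(im,cv2.COLOR_RGB2HSV)
    # sloped pixels: local normals
    B=cv2.GaussianBlur(P,(5,5),1); N=np.cross(np.gradient(B,axis=1),np.gradient(B,axis=0));N/=np.linalg.norm(N,axis=2,keepdims=True)+1e-12
    N*=np.sign(N[...,2:])
    m=(np.abs(N[...,2]-np.cos(np.pi/6))<.03)&(P[...,2]>.03)&(P[...,2]<.2)&(P[...,0]>.3)&(P[...,0]<.75)&(abs(P[...,1]+.1)<.25)
    nn=N[m];print(n,m.sum(),np.median(nn,0),np.median(P[m],0),P[m].min(0),P[m].max(0))
    for s in ([(194,276),(190,240),(165,330),(297,192)] if n=="scene" else [(360,211),(403,167),(266,187)]):
        print(s,P[s[1],s[0]].round(3),im[s[1],s[0]])
w=700
out=[cv2.resize(o,(w*o.shape[1]//775,w*o.shape[0]//775)) for o in out]
W=max(o.shape[1] for o in out);H=[np.pad(o,((0,0),(0,W-o.shape[1]),(0,0))) for o in out]
o=np.vstack(H);s=min(1,600/o.shape[0]);o=cv2.resize(o,None,fx=s,fy=s);cv2.imwrite("pics/c1.png",o[:,:,::-1]);print(o.shape,s)
E
```

```text
scene 396 [-0.4746715   0.10158175  0.86748972] [ 0.50242622 -0.00948337  0.07800225] [ 0.43689067 -0.3400505   0.04937229] [0.74981573 0.12178102 0.18178814]
(194, 276) [ 0.48  -0.23   0.034] [158 164 164]
(190, 240) [ 0.462 -0.211  0.13 ] [231 231 226]
(165, 330) [ 0.596 -0.375  0.083] [230 229 225]
(297, 192) [0.557 0.047 0.179] [25 26 28]
top 339 [-0.46068768  0.0757311   0.86632317] [0.50377977 0.02676353 0.07608831] [ 0.44045147 -0.30496885  0.03072879] [0.74896467 0.13762566 0.18673605]
(360, 211) [ 0.465 -0.217  0.131] [177 180 175]
(403, 167) [ 0.598 -0.381  0.082] [175 178 173]
(266, 187) [0.555 0.049 0.185] [20 22 22]
(600, 490, 3) 0.7001166861143524
```

View pics/c1.png

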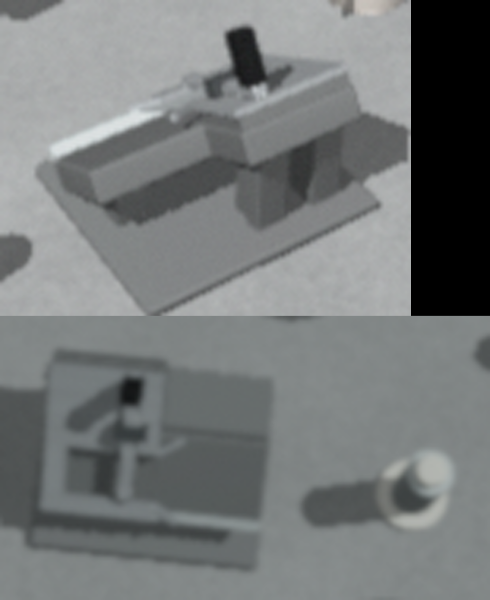

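The crop shows the dock with its porch on the right (world -y), the knob upper left, and the lip along the near edge. The tall canister stands upright to the right of it.

```bash
python3 - <<'E'
from h import *
from scipy.optimize import least_squares
A=[]
for n in("scene","top"):
    f=np.load(n+"0.npz");P=cloud(f,f['d']);im=f['im']
    box=(P[...,0]>.4)&(P[...,0]<.65)&(P[...,1]>-.16)&(P[...,1]<.14)&(P[...,2]>.02)
    blk=(im.max(2)<45)&box&(P[...,2]>.12)
    print(n,"knob px",np.argwhere(blk)[:,::-1].mean(0),blk.sum(),P[blk].mean(0),P[blk].min(0),P[blk].max(0))
    np.save(n+"_box.npy",P[box&~blk]);A.append((P,box&~blk,f))
    for nm,c in(("tall",(.47,-.215)),("short",(.60,-.378))):
        m=(np.hypot(P[...,0]-c[0],P[...,1]-c[1])<.06)&(P[...,2]>.01)&(P[...,2]<.2)
        q=P[m]; cap=q[q[:,2]>q[:,2].max()-.008]
        print(nm,q[:,2].max(),"capmean",cap.mean(0),"flange-mid",(q.min(0)+q.max(0))/2)
        fl=P[(np.hypot(P[...,0]-c[0],P[...,1]-c[1])<.07)&(P[...,2]>.004)&(P[...,2]<.013)]
        print("  flange circle",cv2.minEnclosingCircle(fl[:,:2].astype(np.float32)))
# planes: RANSAC for planes w/ fixed 30deg tilt over yaw, histogram of offset per yaw
for n,(P,b,f) in zip(("scene","top"),A):
    q=P[b]; best=[]
    for yaw in np.radians(np.arange(-25,10,1.)):
        nz=np.array([-.5*np.cos(yaw),-.5*np.sin(yaw),.8660])
        h=q@nz;H,e=np.histogram(h,np.arange(-.3,.1,.002));k=np.argsort(H)[::-1][:4]
        best.append((H[k[0]],round(np.degrees(yaw)),[(int(H[i]),round(e[i]+.001,3)) for i in k]))
    for r in sorted(best,reverse=True)[:4]:print(n,r)
E
```

```text
scene knob px [297.33333333 197.79674797] 123 [0.56244124 0.04260188 0.16626362] [0.54812249 0.03421332 0.14795594] [0.57556058 0.05340374 0.18463348]
tall 0.13222009680172792 capmean [ 0.46070762 -0.22254642  0.12895733] flange-mid [ 0.46219954 -0.22255243  0.07111362]
  flange circle ((0.4779663681983948, -0.2303105890750885), 0.05219392105937004)
short 0.08703205158427779 capmean [ 0.6006451  -0.38803447  0.08358442] flange-mid [ 0.60370809 -0.38345038  0.04857629]
  flange circle ((0.6030461192131042, -0.37852582335472107), 0.04424697905778885)
top knob px [265.71052632 188.89473684] 38 [0.5507581  0.04994609 0.18092602] [0.54023833 0.04252866 0.16449695] [0.56658162 0.05829812 0.18783651]
tall 0.13588407855486892 capmean [ 0.45797355 -0.22171014  0.13077688] flange-mid [ 0.45753479 -0.22256643  0.07294511]
  flange circle ((0.47038447856903076, -0.21523518860340118), 0.06844451278448105)
short 0.090384486796933 capmean [ 0.59680116 -0.38710413  0.08545213] flange-mid [ 0.59598031 -0.38562376  0.05022057]
  flange circle ((0.5997740626335144, -0.3784300982952118), 0.0695915147662
[... 390 characters left out ...]
, np.float64(-0.185))])
scene (np.int64(266), -16, [(266, np.float64(-0.177)), (184, np.float64(-0.155)), (156, np.float64(-0.179)), (136, np.float64(-0.157))])
top (np.int64(371), -13, [(371, np.float64(-0.179)), (322, np.float64(-0.159)), (306, np.float64(-0.177)), (286, np.float64(-0.161))])
top (np.int64(362), -14, [(362, np.float64(-0.177)), (296, np.float64(-0.179)), (295, np.float64(-0.159)), (291, np.float64(-0.157))])
top (np.int64(354), -12, [(354, np.float64(-0.179)), (339, np.float64(-0.161)), (305, np.float64(-0.181)), (271, np.float64(-0.163))])
top (np.int64(338), -11, [(338, np.float64(-0.163)), (332, np.float64(-0.181)), (306, np.float64(-0.179)), (260, np.float64(-0.165))])
```

```bash
python3 - <<'E'
from h import *
yaw=np.radians(-12.5);c,s=np.cos(yaw),np.sin(yaw)
Rd=np.array([[.866*c,.866*s,.5],[-s,c,0],[-.5*c,-.5*s,.866]]) # rows x,y,z
for n in("scene","top"):
    q=np.load(n+"_box.npy")@Rd.T
    for nm,o in(("deck",-.180),("plate",-.162)):
        m=q[abs(q[:,2]-o)<.004]
        print(n,nm,len(m),np.percentile(m,[0,1,5,95,99,100],axis=0).round(3)[:,:2].tolist(), np.median(m[:,2]))
        # outer end per x-bin and edges per y-bin
        if nm=="deck":
            for a in np.arange(m[:,0].min(),m[:,0].max(),.012):
                k=m[(m[:,0]>=a)&(m[:,0]<a+.012)]
                if len(k)>3:print("  x",a.round(3),"ymin",k[:,1].min().round(3),"ymax",k[:,1].max().round(3),len(k))
    # lip points: 12mm above the deck
    m=q[(abs(q[:,2]+.168)<.003)];k=m[m[:,0]<m[:,0].min()+.03]
    print(" lip",len(k),np.percentile(k,[0,25,50,75,100],axis=0).round(3).tolist(),np.polyfit(k[:,1],k[:,0],1))
    # knob
for n,k in(("scene",(.5624,.0426,.1663)),("top",(.5508,.0499,.1809))):print(Rd@np.array(k))
E
```

```text
scene deck 630 [[0.407, 0.033], [0.408, 0.034], [0.41, 0.037], [0.555, 0.217], [0.557, 0.241], [0.558, 0.247]] -0.18028001215742115
  x 0.407 ymin 0.034 ymax 0.186 107
  x 0.419 ymin 0.034 ymax 0.143 53
  x 0.431 ymin 0.033 ymax 0.157 42
  x 0.443 ymin 0.034 ymax 0.155 57
  x 0.455 ymin 0.033 ymax 0.15 56
  x 0.467 ymin 0.033 ymax 0.144 53
  x 0.479 ymin 0.034 ymax 0.142 91
  x 0.491 ymin 0.037 ymax 0.143 17
  x 0.503 ymin 0.139 ymax 0.142 7
  x 0.515 ymin 0.138 ymax 0.142 6
  x 0.527 ymin 0.139 ymax 0.142 7
  x 0.539 ymin 0.138 ymax 0.238 12
  x 0.551 ymin 0.138 ymax 0.247 122
scene plate 419 [[0.404, 0.116], [0.407, 0.117], [0.414, 0.13], [0.554, 0.243], [0.555, 0.247], [0.556, 0.248]] -0.16248939001016915
 lip 79 [[0.401, 0.033, -0.171], [0.409, 0.065, -0.17], [0.411, 0.101, -0.168], [0.416, 0.128, -0.168], [0.427, 0.17, -0.165]] [0.10437546 0.40254438]
top deck 1032 [[0.409, 0.034], [0.411, 0.036], [0.416, 0.041], [0.553, 0.219], [0.557, 0.232], [0.559, 0.247]] -0.17936089415082151
  x 0.409 ymin 0.035 ymax 0.223 98
  x 0.421 ymin 0.034 ymax 0.226 173
  x 0.433 ymin 0.034 ymax 0.227 164
  x 0.445 ymin 0.036 ymax 0.228 174
  x 0.457 ymin 0.034 ymax 0.226 165
  x 0.469 ymin 0.035 ymax 0.137 97
  x 0.481 ymin 0.037 ymax 0.138 97
  x 0.541 ymin 0.14 ymax 0.192 4
  x 0.553 ymin 0.141 ymax 0.247 55
top plate 962 [[0.405, 0.038], [0.406, 0.077], [0.41, 0.134], [0.551, 0.243], [0.554, 0.247], [0.556, 0.248]] -0.16123062487843234
 lip 84 [[0.403, 0.035, -0.171], [0.406, 0.068, -0.169], [0.409, 0.1, -0.167], [0.411, 0.143, -0.166], [0.424, 0.224, -0.165]] [0.05926387 0.40401137]
[ 0.55065884  0.16331585 -0.12590847]
[ 0.54678307  0.16793211 -0.10681235]
```

```bash
cat >> h.py <<'E'
yaw=np.radians(-12.5);_c,_s=np.cos(yaw),np.sin(yaw);k=np.sqrt(.75)
Rd=np.array([[k*_c,k*_s,.5],[-_s,_c,0],[-.5*_c,-.5*_s,k]])
O=np.array([.449,.202,-.180])
def dk(p): return (np.array(p,float)/1000+O)@Rd      # deck mm -> world
def todk(p): return (Rd@np.array(p)-O)*1000
RT=np.c_[Rd[0],-Rd[1],-Rd[2]]                      # tool square to the deck
def go(p,Rt=RT):
    from bench import monitor
    s=monitor.sense();R0=R.from_quat(s['tool_rot']).as_matrix()
    print("turn(tool)",R.from_matrix(R0.T@Rt).as_rotvec().round(3),"then shift(new tool)",(Rt.T@(np.array(p)-s['position'])).round(4),
      "| shift(old tool)",(R0.T@(np.array(p)-s['position'])).round(4),"deck now",todk(s['position']).round(1),"F",s['wrist_force'].round(1),"w",round(s['gripper_width'],3),"t",s['clock'])
E
python3 - <<'E'
from h import *
print(dk([0,0,0]),dk([95,-35,110]),dk([0,-128,0]))
go(dk([95,-35,130]))
E
```

```text
[0.51121566 0.09357068 0.06861543] [0.53026622 0.05349749 0.21137822] [ 0.48351139 -0.03139521  0.06861543]
turn(tool) [-0.134  0.513  0.493] then shift(new tool) [ 0.1986 -0.6479  0.1164] | shift(old tool) [ 0.5149 -0.4557  0.0026] deck now [-103.6 -682.9  246.4] F [0.4 0.6 0.2] w 0.998 t 0.1
```

```bash
python3 -m jog '[[[0,0,0],[0.036,-0.032,0],0],[[0,0,0],[0.036,-0.032,0],0],[[0,0,0],[0.036,-0.032,0],0],[[0,0,0],[0.036,-0.032,0],0],[[0,0,0],[0.036,-0.032,0],0]]' 60
python3 -m jog '[[[0,0,0],[0.036,-0.032,0],0],[[0,0,0],[0.036,-0.032,0],0],[[0,0,0],[0.036,-0.032,0],0],[[0,0,0],[0.036,-0.032,0],0],[[0,0,0],[0.036,-0.032,0],0]]'
python3 -m jog '[[[-0.027,0.103,0.099],[0,0,0],0],[[-0.027,0.103,0.099],[0,0,0],0],[[-0.027,0.103,0.099],[0,0,0],0],[[-0.027,0.103,0.099],[0,0,0],0],[[-0.027,0.103,0.099],[0,0,0],0]]'
python3 -c "
from h import *
go(dk([95,-35,130]))"
```

```text
clock: 0.6
position: [0.2834, -0.3212, 0.2308]
tool_rot: [0.99, 0.143, 0.0, -0.0]
wrist_force: [0.8, -0.3, 0.5]
gripper_width: 0.997
finger_force: 0.0
clock: 1.1
position: [0.4108, -0.1168, 0.231]
tool_rot: [0.99, 0.143, -0.0, 0.0]
wrist_force: [0.3, -0.2, 0.1]
gripper_width: 1.0
finger_force: 0.0
clock: 1.6
position: [0.4102, -0.1189, 0.2312]
tool_rot: [0.959, -0.108, 0.261, 0.029]
wrist_force: [-0.5, -1.0, 0.5]
gripper_width: 1.003
finger_force: 0.0
turn(tool) [ 0.003 -0.007 -0.006] then shift(new tool) [ 0.0593 -0.1943  0.0371] | shift(old tool) [ 0.058  -0.1947  0.0369] deck now [  35.7 -229.3  167.1] F [-0.5 -1.   0.5] w 1.003 t 1.6
```

Move above the knob at deck z=130, then look with the wrist camera.

```bash
python3 -m jog '[[[0,0,0],[0.012,-0.039,0.0075],0],[[0,0,0],[0.012,-0.039,0.0075],0],[[0,0,0],[0.012,-0.039,0.0075],0],[[0,0,0],[0.012,-0.039,0.0075],0],[[0.003,-0.007,-0.006],[0.012,-0.039,0.0075],0]]'
python3 - <<'E'
from h import *
from bench import cams
go(dk([95,-35,130]))
c=cams.calibration("wrist");im,d=cams.get_image("wrist")
cv2.imwrite("pics/w1.png",im[:,:,::-1]);np.savez("w1.npz",im=im,d=d,**{a:np.array(b) for a,b in c.items()})
q=todk(0) if 0 else (cloud(c,d)@Rd.T-O)*1000
blk=(im.max(2)<50)&(d>0)&(abs(q[...,2]-60)<25)&(abs(q[...,0]-95)<40)&(abs(q[...,1]+35)<30)
k=q[blk];print(len(k),np.percentile(k,[1,10,50,90,99],axis=0).round(1).tolist() if len(k) else 0)
for o in(0,18):
    m=q[(abs(q[...,2]-o)<4)&(d>0)];print(o,len(m),np.median(m,axis=0).round(1),np.percentile(m,[0,100],axis=0).round(1).tolist())
E
```

```text
clock: 2.1
position: [0.5221, 0.0579, 0.2282]
tool_rot: [0.961, -0.102, 0.255, 0.028]
wrist_force: [1.2, -0.8, 0.5]
gripper_width: 1.004
finger_force: 0.0
turn(tool) [-0.001  0.004  0.006] then shift(new tool) [-0.0007  0.0026 -0.0009] | shift(old tool) [-0.0007  0.0025 -0.0009] deck now [ 95.7 -32.4 129.1] F [ 1.2 -0.8  0.5] w 1.004 t 2.1
1043 [[88.5, -43.6, 36.8], [91.2, -41.7, 47.2], [102.1, -34.1, 76.6], [104.2, -26.9, 78.3], [104.5, -25.0, 79.0]]
0 8973 [  2.9 -79.    2.6] [[-144.4, -375.1, -4.0], [108.6, 309.4, 4.0]]
18 12780 [43.3  1.8 20.7] [[-172.6, -364.3, 14.0], [106.2, 263.5, 22.0]]
```

View pics/w1.png

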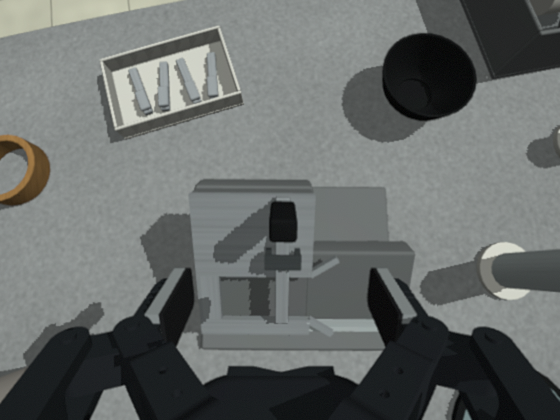

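The wrist view shows the dock square-on: knob at (284,222), slot at (250,297) with its mouth opening to the right, porch at (365,290), and the tall canister at (505,270).

```bash
python3 - <<'E'
from h import *
f=np.load("w1.npz");d=f['d'];q=(cloud(f,d)@Rd.T-O)*1000
a=lambda m,i:np.percentile(q[m][:,i],[1,50,99]).round(1)
X,Y,Z=q[...,0],q[...,1],q[...,2]
pl=(abs(Z-20)<4);de=abs(Z-2)<4
print("slot deck x (y-15..10)",a(de&(Y>-15)&(Y<10)&(abs(X)<50),0),"plate uphill x",a(pl&(Y>-15)&(Y<10)&(X>5)&(X<100),0),"plate downhill",a(pl&(Y>-15)&(Y<10)&(X<-5)&(X>-60),0))
print("slot end y",a(de&(abs(X)<15)&(Y>-25)&(Y<60),1),"plate beyond",a(pl&(abs(X)<15)&(Y>10)&(Y<60),1))
p=de&(Y>-160)&(Y<-95);print("porch x",a(p&(abs(X)<60),0),"z",a(p&(abs(X)<30),2),"y",a(de&(abs(X)<30)&(Y<-60)&(Y>-200),1))
print("plate z",a(pl&(Y>-15)&(Y<10)&(X>30)&(X<60),2))
# canister cap/flange
P=cloud(f,d);m=(np.hypot(P[...,0]-.459,P[...,1]+.222)<.05)&(d>0)
for lo,hi in((.004,.02),(.12,.14)):
    g=P[m&(P[...,2]>lo)&(P[...,2]<hi)];print(len(g),g.min(0).round(3) if len(g) else 0,g.max(0).round(3) if len(g) else 0)
# slopes of porch: yaw/tilt check
s=q[p&(abs(X)<28)];A=np.c_[s[:,:2],np.ones(len(s))];print(np.linalg.lstsq(A,s[:,2],rcond=None)[0])
E
```

```text
slot deck x (y-15..10) [-33.1  -9.   13.3] plate uphill x [26.1 65.3 99.3] plate downhill [-42.7 -31.2 -23.2]
slot end y [-24.7   1.8  27.5] plate beyond [25.2 35.6 46.7]
porch x [-37.8  18.5  42.6] z [1.3 2.8 4.2] y [-164.5  -98.6  -60.9]
plate z [19.4 20.8 22.2]
1412 [ 0.423 -0.249  0.004] [ 0.494 -0.184  0.02 ]
0 0 0
[-2.91837578e-03 -1.50014006e-03  2.66520537e+00]
```

```bash
python3 -m jog '[[[0,0,0],[0,0.001,0.022],0],[[0,0,0],[0,0.001,0.022],0],[[0,0,0],[0,0,0.022],0],[[0,0,0],[0,0,0.020],0],[[0,0,0],[0,0,0],0.7]]' 40
python3 -m jog '[[[0,0,0],[0,0,0],0.9],[[0,0,0],[0,0,0],0.9],[[0,0,0],[0,0,0],0.9],[[0,0,0],[0,0,0],0.9],[[0,0,0],[0,0,0],0.9]]'
```

```text
clock: 2.65
position: [0.5614, 0.0443, 0.1495]
tool_rot: [0.962, -0.103, 0.251, 0.029]
wrist_force: [-0.0, 1.0, 0.6]
gripper_width: 0.856
finger_force: 0.0
clock: 3.15
position: [0.564, 0.047, 0.1561]
tool_rot: [0.961, -0.103, 0.257, 0.026]
wrist_force: [0.5, 7.0, 1.3]
gripper_width: 0.227
finger_force: 42.9
```

```bash
sed -i 's/^O=.*/O=np.array([.450,.203,-.1775])/' h.py
python3 -m jog '[[[0,0,0],[0.012,0,0],0.9],[[0,0,0],[0.014,0,0],0.9],[[0,0,0],[0.014,0,0],0.9],[[0,0,0],[0.010,0,0],0.9],[[0,0,0],[0.004,0,0],0.9]]'
python3 -m jog '[[[0,0,0],[0,0,0],0.9],[[0,0,0],[0,0,0],0.9],[[0,0,0],[0,0,0],0.9]]'
python3 -c "
from h import *
go(dk([147,-35,43]))"
```

```text
clock: 3.65
position: [0.6081, 0.0371, 0.1819]
tool_rot: [0.961, -0.103, 0.254, 0.026]
wrist_force: [-17.3, 8.9, 5.7]
gripper_width: 0.227
finger_force: 44.4
clock: 3.95
position: [0.6081, 0.0371, 0.182]
tool_rot: [0.961, -0.103, 0.255, 0.027]
wrist_force: [-6.9, 5.8, 3.0]
gripper_width: 0.23
finger_force: 43.6
turn(tool) [-0.004  0.005  0.004] then shift(new tool) [-0.0012 -0.0001 -0.0007] | shift(old tool) [-0.0012 -0.0001 -0.0007] deck now [148.2 -35.1  42.3] F [-6.9  5.8  3. ] w 0.23 t 3.95
```

```bash
python3 -m jog '[[[0,0,0],[0,0,0],0],[[0,0,0],[0,0,0],0],[[0,0,0],[0,0,0],0],[[0,0,0],[0,0,0],0],[[0,0,0],[0,0,-0.03],0]]'
python3 -m jog '[[[0,0,0],[0,0,-0.04],0],[[0,0,0],[0,0,-0.04],0],[[0,0,0],[0,0,0],0]]'
cat >> h.py <<'E'
RV=np.c_[[_c,_s,0],[_s,-_c,0],[0,0,-1]]
E
python3 -c "
from h import *
go([.459,-.221,.25],RV)"
```

```text
clock: 4.45
position: [0.5927, 0.0375, 0.2015]
tool_rot: [0.962, -0.103, 0.251, 0.029]
wrist_force: [0.1, 0.6, 0.3]
gripper_width: 0.995
finger_force: 0.0
clock: 4.75
position: [0.5572, 0.0471, 0.2852]
tool_rot: [0.959, -0.103, 0.262, 0.027]
wrist_force: [1.4, 0.6, 0.7]
gripper_width: 0.998
finger_force: 0.0
turn(tool) [-0.003 -0.533  0.004] then shift(new tool) [-0.0378  0.283   0.0352] | shift(old tool) [-0.0515  0.2829  0.01  ] deck now [154.9 -36.4 157.7] F [1.4 0.6 0.7] w 0.998 t 4.75
```

```bash
python3 -m jog '[[[0,-0.133,0],[0,0,0],0],[[0,-0.133,0],[0,0,0],0],[[0,-0.133,0],[0,0,0],0],[[0,-0.133,0],[0,0,0],0],[[0,0,0],[-0.006,0.04,0.004],0]]'
python3 -m jog '[[[0,0,0],[-0.006,0.04,0.004],0],[[0,0,0],[-0.006,0.04,0.004],0],[[0,0,0],[-0.006,0.04,0.004],0],[[0,0,0],[-0.006,0.04,0.004],0],[[0,0,0],[-0.006,0.04,0.004],0]]'
python3 -m jog '[[[0,0,0],[-0.002,0.04,0.004],0],[[0,0,0],[0,0,0],0]]'
python3 - <<'E'
from h import *
from bench import cams
go([.459,-.221,.20],RV)
c=cams.calibration("wrist");im,d=cams.get_image("wrist")
cv2.imwrite("pics/w2.png",im[:,:,::-1])
P=cloud(c,d);m=(np.hypot(P[...,0]-.459,P[...,1]+.221)<.06)&(d>0)
for lo,hi in((.004,.012),(.02,.11),(.123,.14)):
    g=P[m&(P[...,2]>lo)&(P[...,2]<hi)];print(len(g),g.min(0).round(4) if len(g) else 0,g.max(0).round(4) if len(g) else 0)
E
```

```text
clock: 5.25
position: [0.5456, 0.0099, 0.2661]
tool_rot: [0.994, -0.105, -0.012, -0.001]
wrist_force: [-0.2, -1.4, -1.0]
gripper_width: 1.0
finger_force: 0.0
clock: 5.75
position: [0.4687, -0.1819, 0.2525]
tool_rot: [0.994, -0.107, -0.006, 0.0]
wrist_force: [1.1, -0.1, 0.2]
gripper_width: 1.003
finger_force: 0.0
clock: 5.95
position: [0.4572, -0.223, 0.2478]
tool_rot: [0.994, -0.11, -0.007, 0.001]
wrist_force: [-0.3, 0.3, -0.4]
gripper_width: 1.002
finger_force: 0.0
turn(tool) [ 0.003  0.015 -0.003] then shift(new tool) [ 0.0014 -0.0024  0.0478] | shift(old tool) [ 0.0021 -0.0026  0.0477] deck now [ 102.2 -321.8  144.8] F [-0.3  0.3 -0.4] w 1.002 t 5.95
1052 [ 0.4144 -0.2566  0.004 ] [ 0.4941 -0.1755  0.0119]
561 [ 0.4573 -0.2429  0.0203] [ 0.4803 -0.2012  0.1099]
867 [ 0.4443 -0.2359  0.1231] [ 0.4732 -0.2065  0.1331]
```

View pics/w2.png

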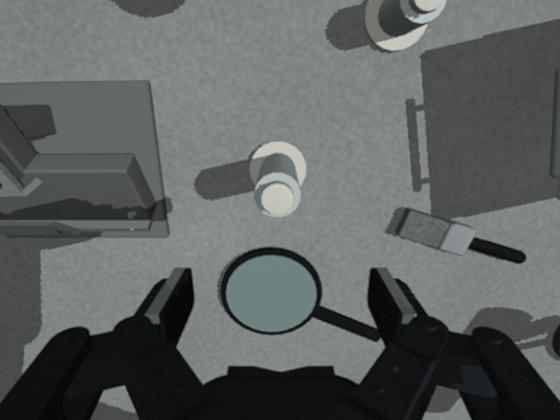

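The canister is centred between the fingers: cap at (278,198), flange at (278,168). By measurement it is at (0.459,-0.221), and it is the tall one (cap z about 0.13).

```bash
python3 -m jog '[[[0.003,0.014,-0.003],[0.0015,-0.002,0.03],0],[[0,0,0],[0,0,0.04],0],[[0,0,0],[0,0,0.04],0],[[0,0,0],[0,0,0.04],0],[[0,0,0],[0,0,0.023],0]]' 70
python3 -m jog '[[[0,0,0],[0,0,0],0],[[0,0,0],[0,0,0],0.4],[[0,0,0],[0,0,0],0.6],[[0,0,0],[0,0,0],0.7],[[0,0,0],[0,0,0],0.7]]'
python3 -m jog '[[[0,0,0],[0,0,0],0.7],[[0,0,0],[0,0,0],0.7],[[0,0,0],[0,0,0],0.7]]'
python3 -c "
from h import *
go([.459,-.221,.073],RV)"
```

```text
clock: 6.5
position: [0.4593, -0.2147, 0.0725]
tool_rot: [0.995, -0.104, -0.001, -0.002]
wrist_force: [-0.8, 0.6, -0.2]
gripper_width: 0.999
finger_force: 0.0
clock: 7.0
position: [0.4622, -0.218, 0.079]
tool_rot: [0.994, -0.105, 0.003, 0.001]
wrist_force: [-0.3, -0.9, 5.2]
gripper_width: 0.5
finger_force: 70.0
clock: 7.3
position: [0.4622, -0.218, 0.079]
tool_rot: [0.994, -0.105, 0.003, 0.001]
wrist_force: [0.0, -0.3, 6.0]
gripper_width: 0.499
finger_force: 70.0
turn(tool) [ 0.    -0.007  0.007] then shift(new tool) [-0.0025  0.0036  0.006 ] | shift(old tool) [-0.0025  0.0036  0.006 ] deck now [  21.1 -315.8   -3.3] F [ 0.  -0.3  6. ] w 0.499 t 7.3
```

```bash
python3 -m jog '[[[0,0,0],[0,0,-0.02],0.7],[[0,0,0],[0,0,-0.04],0.7],[[0,0,0],[0,0,-0.04],0.7],[[0,0,0],[0,0,-0.04],0.7],[[0,0,0],[0,0,0],0.7]]'
python3 -m jog '[[[0,0.07,0],[0,0,0],0.7],[[0,0.113,0],[0,0,0],0.7],[[0,0.113,0],[0,0,0],0.7],[[0,0.113,0],[0,0,0],0.7],[[0,0.113,0],[0,0,0],0.7]]'
python3 -m jog '[[[0,0,0],[0,0,0],0.7],[[0,0,0],[0,0,0],0.7]]'
python3 -c "
from h import *
go(dk([3,-132,109]))"
```

```text
clock: 7.8
position: [0.463, -0.2187, 0.2238]
tool_rot: [0.994, -0.105, 0.007, 0.002]
wrist_force: [0.8, 0.3, -0.4]
gripper_width: 0.497
finger_force: 71.6
clock: 8.3
position: [0.4597, -0.2165, 0.2152]
tool_rot: [0.96, -0.102, 0.259, 0.027]
wrist_force: [0.1, 0.1, -2.5]
gripper_width: 0.5
finger_force: 71.6
clock: 8.5
position: [0.4595, -0.2169, 0.2152]
tool_rot: [0.961, -0.102, 0.256, 0.026]
wrist_force: [-0.5, 0.7, -2.0]
gripper_width: 0.497
finger_force: 71.6
turn(tool) [-0.005  0.003  0.005] then shift(new tool) [-0.0838 -0.1833  0.0071] | shift(old tool) [-0.0829 -0.1836  0.0083] deck now [  86.8 -315.3  116.1] F [-0.5  0.7 -2. ] w 0.497 t 8.5
```

```bash
python3 -m jog '[[[-0.005,0.003,0.005],[-0.0167,-0.0367,0.0015],0.7],[[0,0,0],[-0.0167,-0.0367,0.0015],0.7],[[0,0,0],[-0.0167,-0.0367,0.0015],0.7],[[0,0,0],[-0.0167,-0.0367,0.0015],0.7],[[0,0,0],[-0.0167,-0.0367,0.0015],0.7]]'
python3 -m jog '[[[0,0,0],[0,0,0],0.7],[[0,0,0],[0,0,0],0.7]]'
python3 - <<'E'
from h import *
from bench import cams
go(dk([3,-132,85]))
o=[]
for n,(a,b,x,y) in {"scene":(150,290,170,360),"top":(150,260,220,370)}.items():
    im,d=cams.get_image(n);o.append(cv2.resize(im[a:b,x:y],(int((y-x)*300/(b-a)),300),interpolation=cv2.INTER_CUBIC))
W=max(i.shape[1] for i in o);o=np.vstack([np.pad(i,((0,0),(0,W-i.shape[1]),(0,0))) for i in o]);cv2.imwrite("pics/p3.png",o[:,:,::-1])
c=cams.calibration("wrist");im,d=cams.get_image("wrist");q=(cloud(c,d)@Rd.T-O)*1000
b=(d>0)&(im.min(2)>150)&(abs(q[...,0])<60)&(abs(q[...,1]+132)<60)&(q[...,2]>20)&(q[...,2]<70)
if b.any():print(b.sum(),np.percentile(q[b],[0,50,100],axis=0).round(1).tolist())
E
```

```text
clock: 9.0
position: [0.4339, -0.022, 0.1695]
tool_rot: [0.96, -0.105, 0.259, 0.029]
wrist_force: [1.3, 0.5, -2.0]
gripper_width: 0.501
finger_force: 72.4
clock: 9.2
position: [0.4341, -0.0217, 0.1691]
tool_rot: [0.96, -0.102, 0.259, 0.028]
wrist_force: [0.1, 0.2, -1.7]
gripper_width: 0.502
finger_force: 72.6
turn(tool) [-0.001 -0.004  0.005] then shift(new tool) [-0.0026  0.0018  0.0247] | shift(old tool) [-0.0027  0.0018  0.0247] deck now [   5.6 -130.2  109.7] F [ 0.1  0.2 -1.7] w 0.502 t 9.2
2490 [[-16.9, -170.8, 34.0], [23.6, -144.1, 40.6], [39.3, -100.4, 69.8]]
```

View pics/p3.png

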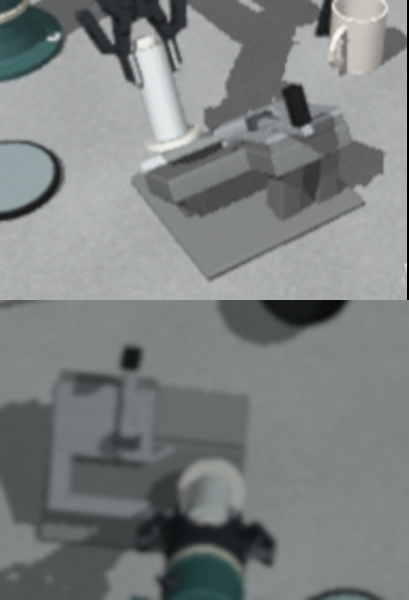

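The canister hangs over the porch, tilted parallel to the deck normal, with its foot about 30 mm above the deck. The bolt is drawn back, knob at (295,105) in the upper panel.

```bash
python3 -m jog '[[[0,-0.004,0.005],[-0.003,0,0.008],0.7],[[0,0,0],[0,0,0.008],0.7],[[0,0,0],[0,0,0.006],0.7],[[0,0,0],[0,0,0.003],0.7],[[0,0,0],[0,0,0],0.7]]'
python3 -m jog '[[[0,0,0],[0,0,0.002],0.7],[[0,0,0],[0,0,0],0.7]]' | grep -E "force|pos"
python3 -m jog '[[[0,0,0],[0,0,0.002],0.7],[[0,0,0],[0,0,0],0.7]]' | grep -E "force|pos"
python3 -c "
from h import *
go(dk([2.5,-130,81]))"
```

```text
clock: 9.85
position: [0.4424, -0.0257, 0.1438]
tool_rot: [0.96, -0.108, 0.256, 0.028]
wrist_force: [-0.2, -0.7, -1.8]
gripper_width: 0.502
finger_force: 72.5
position: [0.4435, -0.0256, 0.1429]
wrist_force: [-0.1, 0.1, -1.8]
finger_force: 72.5
position: [0.4445, -0.0257, 0.1412]
wrist_force: [-0.2, 0.3, -1.8]
finger_force: 72.5
turn(tool) [ 0.     0.001 -0.004] then shift(new tool) [ 0.0013 -0.0019 -0.001 ] | shift(old tool) [ 0.0012 -0.0019 -0.001 ] deck now [   1.2 -131.9   80. ] F [-0.2  0.3 -1.8] w 0.498 t 10.25
```

```bash
for i in 1; do python3 -m jog '[[[0,0,0],[0.001,0,0.0015],0.7],[[0,0,0],[0,0,0],0.7],[[0,0,0],[0,0,0],0.7]]' | grep -E "wrist"
python3 -m jog '[[[0,0,0],[0,0,0.0015],0.7],[[0,0,0],[0,0,0],0.7],[[0,0,0],[0,0,0],0.7]]' | grep -E "wrist"; done
python3 -c "
from h import *
go(dk([2.5,-130,81]))"
```

```text
wrist_force: [0.1, 0.1, -2.3]
wrist_force: [-8.3, 0.6, 5.9]
turn(tool) [ 0.001  0.    -0.004] then shift(new tool) [-0.0005 -0.0021 -0.0027] | shift(old tool) [-0.0005 -0.0021 -0.0027] deck now [   3.  -132.1   78.3] F [-8.3  0.6  5.9] w 0.502 t 10.85
```

```bash
python3 -m jog '[[[0,0,0],[-0.0005,0,-0.002],0.7],[[0,0,0],[0,-0.008,0],0.7],[[0,0,0],[0,-0.012,0],0.7],[[0,0,0],[0,-0.012,0],0.7],[[0,0,0],[0,0,0],0.7]]' | grep wrist
python3 -m jog '[[[0,0,0],[0,-0.008,0],0.7],[[0,0,0],[0,-0.008,0],0.7],[[0,0,0],[0,0,0],0.7]]' | grep wrist
python3 -c "
from h import *
go(dk([2.5,-5,80]))"
```

```text
wrist_force: [0.3, 0.5, -2.3]
wrist_force: [0.3, 0.3, -2.7]
turn(tool) [-0.     0.001 -0.003] then shift(new tool) [ 0.0006 -0.0787 -0.0011] | shift(old tool) [ 0.0003 -0.0787 -0.0011] deck now [  1.9 -83.7  78.9] F [ 0.3  0.3 -2.7] w 0.501 t 11.65
```

```bash
python3 -m jog '[[[0,0,0],[0.0005,-0.008,-0.0005],0.7],[[0,0,0],[0,-0.008,0],0.7],[[0,0,0],[0,-0.008,0],0.7],[[0,0,0],[0,0,0],0.7]]' | grep wrist
python3 -m jog '[[[0,0,0],[0,-0.008,0],0.7],[[0,0,0],[0,-0.008,0],0.7],[[0,0,0],[0,0,0],0.7]]' | grep wrist
python3 -m jog '[[[0,0,0],[0,-0.008,0],0.7],[[0,0,0],[0,-0.008,0],0.7],[[0,0,0],[0,0,0],0.7]]' | grep wrist
python3 -c "
from h import *
go(dk([2.5,3,80]))"
```

```text
wrist_force: [0.2, 0.8, -2.4]
wrist_force: [0.0, -0.0, -1.4]
wrist_force: [-0.2, -0.6, -2.3]
turn(tool) [-0.001  0.001 -0.003] then shift(new tool) [-0.0004 -0.0299 -0.0004] | shift(old tool) [-0.0004 -0.0299 -0.0004] deck now [  2.9 -26.9  79.6] F [-0.2 -0.6 -2.3] w 0.504 t 12.65
```

```bash
python3 -m jog '[[[0,0,0],[0,-0.008,0],0.7],[[0,0,0],[0,-0.008,0],0.7],[[0,0,0],[0,-0.007,0],0.7],[[0,0,0],[0,0,0],0.7]]' | grep wrist
python3 -m jog '[[[0,0,0],[0,-0.004,0],0.7],[[0,0,0],[0,0,0],0.7]]' | grep wrist
python3 -m jog '[[[0,0,0],[0,-0.003,0],0.7],[[0,0,0],[0,0,0],0.7]]' | grep wrist
python3 -c "
from h import *
go(dk([2.5,3,80]))"
```

```text
wrist_force: [-0.2, 0.3, -2.5]
wrist_force: [-0.1, 0.3, -2.2]
wrist_force: [-0.1, 0.0, -2.5]
turn(tool) [ 0.     0.001 -0.004] then shift(new tool) [-0.0005 -0.0009 -0.0005] | shift(old tool) [-0.0005 -0.0009 -0.0005] deck now [ 3.   2.1 79.5] F [-0.1  0.  -2.5] w 0.497 t 13.45
```

```bash
python3 -m jog '[[[0,0,0],[0,-0.002,0],0.7],[[0,0,0],[0,0,0],0.7]]' | grep wrist
python3 -m jog '[[[0,0,0],[0,-0.0015,0],0.7],[[0,0,0],[0,0,0],0.7]]' | grep wrist
python3 - <<'E'
from h import *
from bench import cams
go(dk([2.5,3,80]))
c=cams.calibration("wrist");im,d=cams.get_image("wrist");cv2.imwrite("pics/w4.png",im[:,:,::-1])
q=(cloud(c,d)@Rd.T-O)*1000
b=(d>0)&(im.min(2)>110)&(abs(q[...,0])<30)&(abs(q[...,1])<30)&(q[...,2]>22)&(q[...,2]<60)
if b.any():print(b.sum(),np.percentile(q[b],[1,50,99],axis=0).round(1).tolist())
E
```

```text
wrist_force: [0.7, -0.7, -2.1]
wrist_force: [-2.3, -2.0, -1.8]
turn(tool) [ 0.002  0.001 -0.004] then shift(new tool) [-0.0004  0.0019 -0.0005] | shift(old tool) [-0.0004  0.0019 -0.0005] deck now [ 2.9  4.9 79.5] F [-2.3 -2.  -1.8] w 0.504 t 13.85
932 [[5.2, -18.5, 22.6], [20.3, -2.0, 43.5], [22.0, 12.8, 59.6]]
```

View pics/w4.png

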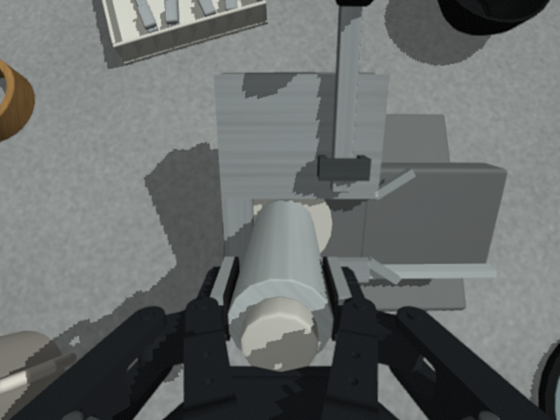

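The canister is upright in the slot with its flange under the plate (white part visible at (325,215)). The bar is drawn clear at (343,167), and contact with the slot end has just begun. Set it down and release.

```bash
python3 -m jog '[[[0,0,0],[0,0,0.0013],0.7],[[0,0,0],[0,0,0],0.7],[[0,0,0],[0,0,0],0.45],[[0,0,0],[0,0,0],0.3],[[0,0,0],[0,0,0],0]]' | grep wrist
python3 -m jog '[[[0,0,0],[0,0,0],0],[[0,0,0],[0,0,0],0],[[0,0,0],[0,0,0],0],[[0,0,0],[0,0,-0.015],0],[[0,0,0],[0,0,-0.03],0]]' | grep wrist
python3 -m jog '[[[0,0,0],[0,0,-0.04],0],[[0,0,0],[0,0,-0.03],0],[[0,0,0],[0,0,0],0]]' | grep wrist
python3 - <<'E'
from h import *
from bench import cams
go(dk([148,-35,160]))
c=cams.calibration("wrist");im,d=cams.get_image("wrist")
q=(cloud(c,d)@Rd.T-O)*1000
b=(d>0)&(im.min(2)>60)&(abs(q[...,0])<30)&(abs(q[...,1])<30)&(q[...,2]>124)&(q[...,2]<140)
if b.any():print("cap",b.sum(),np.percentile(q[b],[1,50,99],axis=0).round(1).tolist())
k=q[(im.max(2)<50)&(d>0)&(abs(q[...,2]-70)<12)&(abs(q[...,0]-140)<45)&(abs(q[...,1]+35)<25)]
if len(k):print("knob",len(k),np.percentile(k,[1,50,99],axis=0).round(1).tolist())
E
```

```text
wrist_force: [-0.1, 1.1, -0.1]
wrist_force: [-0.0, 0.1, 0.1]
wrist_force: [0.0, -0.2, 0.5]
turn(tool) [-0.005 -0.009 -0.006] then shift(new tool) [0.1411 0.042  0.0382] | shift(old tool) [0.141  0.0414 0.0392] deck now [  6.9   7.  198.2] F [ 0.  -0.2  0.5] w 1.003 t 15.2
cap 1175 [[-15.4, -12.3, 124.7], [-0.5, 1.2, 130.2], [12.3, 15.3, 131.6]]
knob 701 [[137.3, -44.3, 59.8], [144.6, -34.4, 74.8], [154.2, -25.4, 76.8]]
```

```bash
python3 -m jog '[[[0,0,0],[0.035,0.0105,0],0],[[-0.005,-0.009,-0.006],[0.035,0.0105,0],0],[[0,0,0],[0.035,0.0105,0.01],0],[[0,0,0],[0.033,0.0105,0.028],0],[[0,0,0],[0,0,0],0]]' 60 | grep wrist
python3 -c "
from h import *
go(dk([146,-35,43]))"
```

```text
wrist_force: [0.4, 0.2, -0.9]
turn(tool) [ 0.01   0.017 -0.001] then shift(new tool) [ 0.0056 -0.0044  0.1061] | shift(old tool) [ 0.0074 -0.0054  0.1059] deck now [140.4 -39.4 149.1] F [ 0.4  0.2 -0.9] w 1.0 t 15.75
```

```bash
python3 -m jog '[[[0.01,0.017,0],[0.0055,-0.0045,0.02],0],[[0,0,0],[0,0,0.03],0],[[0,0,0],[0,0,0.03],0],[[0,0,0],[0,0,0.022],0],[[0,0,0],[0,0,0],0]]' | grep wrist
python3 -m jog '[[[0,0,0],[0,0,0],0.9],[[0,0,0],[0,0,0],0.9],[[0,0,0],[0,0,0],0.9],[[0,0,0],[0,0,0],0.9],[[0,0,0],[0,0,0],0.9]]'| grep -E "wrist|finger|wid"
python3 -m jog '[[[0,0,0],[0,0,0],0.9],[[0,0,0],[0,0,0],0.9],[[0,0,0],[0,0,0],0.9]]'| grep -E "wrist|finger|wid"
python3 -c "
from h import *
go(dk([84,-35,43]))"
```

```text
wrist_force: [-0.3, 0.5, 0.4]
wrist_force: [-6.4, -9.2, 4.0]
gripper_width: 0.219
finger_force: 61.3
wrist_force: [-6.2, -7.2, 5.3]
gripper_width: 0.218
finger_force: 61.5
turn(tool) [ 0.001 -0.009  0.002] then shift(new tool) [-0.0635  0.      0.0113] | shift(old tool) [-0.0636 -0.0001  0.0107] deck now [147.5 -35.   54.3] F [-6.2 -7.2  5.3] w 0.218 t 17.05
```

```bash
python3 -m jog '[[[0,0,0],[-0.012,0,0],0.9],[[0,0,0],[-0.014,0,0],0.9],[[0,0,0],[-0.014,0,0],0.9],[[0,0,0],[-0.012,0,0],0.9],[[0,0,0],[0,0,0],0.9]]' | grep wrist
python3 -m jog '[[[0,0,0],[-0.006,0,0],0.9],[[0,0,0],[-0.003,0,0],0.9],[[0,0,0],[0,0,0],0.9]]' | grep wrist
python3 -m jog '[[[0,0,0],[-0.003,0,0],0.9],[[0,0,0],[0,0,0],0.9]]' | grep wrist
python3 -c "
from h import *
go(dk([84,-35,54]))"
```

```text
wrist_force: [-9.5, -7.4, 7.4]
wrist_force: [-5.8, -7.8, 6.9]
wrist_force: [-3.1, -8.2, 6.4]
turn(tool) [ 0.001 -0.013  0.003] then shift(new tool) [-0.0015  0.0002  0.0003] | shift(old tool) [-0.0015  0.0002  0.0003] deck now [ 85.5 -34.8  54.3] F [-3.1 -8.2  6.4] w 0.218 t 18.05
```

```bash
python3 -m jog '[[[0,0,0],[-0.002,0,0],0.9],[[0,0,0],[0,0,0],0.9]]' | grep wrist
python3 -m jog '[[[0,0,0],[-0.002,0,0],0.9],[[0,0,0],[0,0,0],0.9]]' | grep wrist
python3 -c "
from h import *
go(dk([84,-35,54]))"
```

```text
wrist_force: [2.5, -10.1, 4.2]
wrist_force: [10.5, -10.7, 2.9]
turn(tool) [ 0.    -0.021  0.003] then shift(new tool) [-0.0014  0.0002  0.0005] | shift(old tool) [-0.0014  0.0002  0.0005] deck now [ 85.4 -34.8  54.5] F [ 10.5 -10.7   2.9] w 0.218 t 18.45
```

Firm stop reached, so the bolt is closed. Release, retreat and check.

```bash
python3 -m jog '[[[0,0,0],[0.003,0,0],0.9],[[0,0,0],[0,0,0],0],[[0,0,0],[0,0,0],0],[[0,0,0],[0,0,0],0],[[0,0,0],[0,0,0],0]]' | grep -E "wrist|wid"
python3 -m jog '[[[0,0,0],[0,0,0],0],[[0,0,0],[0,0,-0.03],0],[[0,0,0],[0,0,-0.04],0],[[0,0,0],[0,0,-0.04],0],[[0,0,0],[0,0,0],0]]' | grep -E "wrist|wid"
python3 - <<'E'
from h import *
from bench import cams
go(dk([84,-35,54]))
c=cams.calibration("wrist");im,d=cams.get_image("wrist");cv2.imwrite("pics/w5.png",im[:,:,::-1])
q=(cloud(c,d)@Rd.T-O)*1000
b=(d>0)&(im.min(2)>60)&(abs(q[...,0])<30)&(abs(q[...,1])<30)&(q[...,2]>124)&(q[...,2]<140)
if b.any():print("cap",b.sum(),np.percentile(q[b],[1,50,99],axis=0).round(1).tolist())
k=q[(im.max(2)<50)&(d>0)&(abs(q[...,2]-70)<12)&(abs(q[...,0]-90)<45)&(abs(q[...,1]+35)<25)]
if len(k):print("knob",len(k),np.percentile(k,[1,50,99],axis=0).round(1).tolist())
E
```

```text
wrist_force: [0.2, 0.5, 0.2]
gripper_width: 0.883
wrist_force: [1.0, -0.2, 0.8]
gripper_width: 1.004
turn(tool) [-0.009 -0.02   0.001] then shift(new tool) [-0.0017  0.0035  0.1144] | shift(old tool) [-0.0039  0.0046  0.1143] deck now [ 85.7 -31.5 168.4] F [ 1.  -0.2  0.8] w 1.004 t 19.45
cap 1164 [[-14.8, -12.6, 124.2], [1.5, 1.0, 130.1], [13.0, 15.2, 131.5]]
knob 547 [[77.3, -44.7, 59.2], [87.4, -34.9, 74.9], [93.3, -25.7, 76.9]]
```

View pics/w5.png

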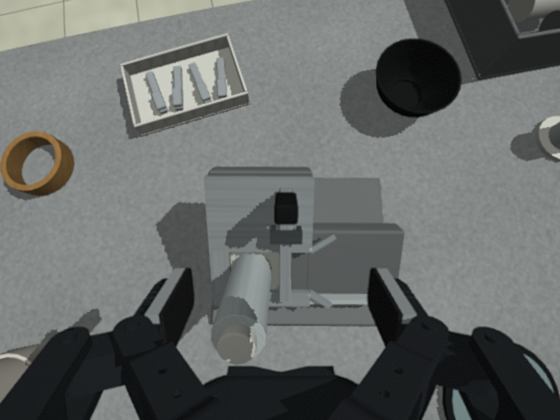

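The bar at (288,280) crosses the slot mouth beside the home canister. The knob is at deck x of about 85 mm, so the bolt is closed, and the gripper is open and clear.

```bash
python3 -c "
from bench import workorder
print(workorder.close_job())"
```

```text
the job is handed in; nothing more can be done
None
```

The tall canister is home in the dock with the bolt fully closed and the gripper clear, and I handed the job in at about 19.5 s; the hand-in returned no verdict.

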